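Lock the collar on the sloping shaft with a spring clip

ROBOT

A 6-joint arm with a two-finger parallel gripper is mounted at the origin on a cart in front of the work surface, level with it; the furniture and walls round the work are solid. World frame = base frame: x ahead of the robot, y to its left, z up, the work surface at z = 0. Lengths are in mm, angles in rad, forces in N, time in s.
With the tool pointing down it reaches from about 275 to 750 mm from the base axis. Payload 10.2 kg.
Tool frame: the origin (TCP) lies between the finger pads; the fingertips stand 11 mm ahead of it and the grasp point (between the pads) lies 8 mm behind it; z points along the fingers, y is the line along which they close (so a half turn about z gives the same grasp; the last joint's range is limited). The gripper opens to 85 mm and grips with 20 to 120 N. Pads are 22 mm wide; open, the fingers measure 114 mm over their backs; the gripper's body (76 mm by 85 mm) begins 54 mm behind the grasp point. The pads swing forward as they close: fully open they stand 13 mm farther back than shut.
Start: joints at [1.126, 0.313, 1.498, -0, 1.331, -0.223], TCP at [115.505, 512.142, 242.294] pointing down, gripper open.
Joint ranges: [-2.94, 2.94], [-0.97, 2.17], [0.19, 2.56], [-1.23, 4.37], [0.02, 3.11], [-2.88, 2.88]. Speed limits (rad/s): [2.39, 2.39, 3.01, 3.14, 3.14, 3.14].

INTERFACE

Orientations are given as a unit quaternion [w, x, y, z].
In Python, from rig import sense, eyes, finish_job gives the robot as it stands.
- The arm moves only by the shell command python3 -m jog 'ROWS' [FORCE]. ROWS is JSON, a list of rows, each a list of 7 numbers: the shift along the tool's x, y, z in m, then the turn, a rotation vector about the tool's x, y, z in rad, then the finger opening in m, from 0 to 0.0854. In form: [[dx, dy, dz, rx, ry, rz, gripper], ...]. A call has 1 to 5 rows; each row shifts and turns the commanded pose from where the row before left it, along the tool's axes as they then stand; what a row does not reach is not made up. A row lasts 1/10 s, in which the tool goes at most 50 mm and 8.59 degrees, less where a joint would pass 70% of its speed; a pose out of reach is approached as far as the arm can. A call is refused whole if a number of a shift passes 0.05 or a number of a turn 0.15, either way. A call with a gripper value outside its range is refused whole. The fingers move at their own pace and stop on an object; FORCE is the grip in N (left out, the last holds). Time passes only in rows, so rows that do not move let the fingers close. It gives the time, the measured TCP pose, the force, the opening and the grip force at its end, in the units of the state.
- sense(): the state, without advancing time (a new reading comes with each control period).
- eyes.capture(name): name is "scene" or "top"; returns the picture (480x640x3 uint8, red, green, blue); there is no depth.
- eyes.calibration(name): a dict with "fx", "fy", "cx", "cy" (pixels), "dist" ([k1, k2, p1, p2, k3] as OpenCV has them; the pictures are not rectified), "cam_to_world" (4x4, takes a point from camera to world coordinates). Camera axes: x right, y down, z forward; pixel columns grow to the right and rows downward; lengths in mm; the calibration is good to about 2 mm. A picture is of the moment at which its call begins. calibration takes no time and is no camera call.
- finish_job(): hands the job in; it is judged then, once.
The state is a dict: "time_s": time; "joints": joint angles; "dq": joint speeds; "tau": joint torques, N m; "eef_pos": TCP position; "ee_rot": TCP orientation; "force": force on the tool from outside, world axes, zero at the start; "wrist_torque": the same for the moment, N m; "grip_width": opening from 0.0 (shut) to 1.0 (fully open); "grip_force": force on a finger pad.
Only numpy, scipy, OpenCV 4.12 (cv2) and the standard library are available. Lean on these libraries where they do the work, as an engineer would, in place of code of your own. Each camera call takes 0.05 s, during which the arm holds its last target. There are 200 camera calls.

TASK

On the blue assembly stand, slide the brass collar all the way up the sloping shaft against its shoulder, so that the groove is bare. Then take the orange-tabbed spring clip from its rack and push it from above straight onto the groove, tab up and square to the shaft, until its arms snap round the shaft and it is fully home; let go of it and leave it there. Do not shift the other things on the bench.

Things in the scene. Friction and masses are not known exactly. Their poses are not given: they have to be found in the camera images.
- shaft: Fixed steel shaft, 24 mm thick, sloping 25 degrees, free end lower and towards the robot. Origin: groove centre on the shaft axis, 123 mm above the bench. x along the shaft up the slope, y level across it, z square to it, pointing up and leaning 25 degrees towards the free end. Shaft end at x = -26.5 mm, shoulder (32 mm thick) at x = +31.5, blue head (62 mm square) from x = +61.5.
- groove (a point): Groove centre, same point as the shaft's origin, turned like the shaft. The groove is 11 mm wide along shaft x, rims bevelled 2 mm. In it the shaft is cut to a core 16 mm wide (y) by 14 mm high (z), corners bevelled, so a clip sits only with its tab along shaft +z or -z and cannot turn; it must be tab up (+z).
- stand: Fixed blue stand that carries the shaft: base plate 145 x 90 x 12 mm, post 30 x 50 mm centred 79 mm from the origin along its x, head and dark motor above it (top about 200 mm over the bench). Origin: underside of the plate under the groove, on 3 mm feet; x level, away from the shaft's free end. Free air under the groove and collar down to the base plate.
- collar (a joint): Brass collar's position along the shaft (m), growing up the slope: 0 to 0.010 at the start, where it covers the groove; 0.026 = home against the shoulder, groove bare. It slides with about 3 N of friction and stays where it is left.
- collar_mid (a point): Centre of the brass collar, on the shaft axis. Knurled cylinder, 36 mm across and 24 mm long along the shaft; can be pinched across shaft y with the fingers coming along shaft -z. Home it is at x = +19.5 mm in the shaft frame.
- clip: Retaining clip, about 40 g: orange tab over a steel fork, 6 mm thick, 30 wide, two spring arms open downwards. Origin: jaw centre. z from jaw to tab, y across the arms, x through its thickness. Solid from z = 7 to 20 mm; arms reach down to z = -11.2 with inward hooks (about 10 mm apart). Same either way round (half turn about z). Starts upright in the rack, its x and y along the rack's.
- clip_tab (a point): Place to grip on the clip: centre of its orange tab, 50 mm above the clip's origin along its z. Tab: 10 mm thick (clip x), 22 mm wide (y), z = 20 to 70 mm. Pushed along shaft -z over the groove core with about 12 N, the arms spread, then snap under it; home, the clip's origin is at the shaft's origin, its z along the shaft's z, its x along the shaft's x, either way.
- rack: Fixed grey slotted block on a black base 70 x 80 mm, 31 mm high, standing on the 3 mm thick dark desk mat. The clip stands in its slot: 7.6 mm wide in its x, 44 mm long in its y, floor 6 mm above the underside. Origin: underside centre. The clip's origin is 17.2 mm above it; draw the clip straight up by 40 mm or more.
- planet_carrier: Bystander: dark steel planet carrier shaft, 64 mm wide, 136 mm high, standing. Origin: underside centre.
- bearing: Bystander: ball bearing lying flat, 52 mm across, 15 mm high. Origin: underside centre.
- marker: Bystander: red marker lying down, 128 mm long, 19 mm thick. Origin: underside centre, x along it.
- tape_blue: Bystander: roll of blue tape lying flat, 84 mm across, 19 mm high. Origin: underside centre.
- glue_bottle: Bystander: small white bottle with red cap, 45 mm across, 88 mm high, standing. Origin: underside centre.
Mind the look-alikes: they are no part of the job. There is more than one size of the clip; the one meant has the size given above.

How it is judged:
By the outcome, as a careful person would: the job done as asked, in the order asked, and still so for the second after the job is handed in, with the robot touching nothing.
It also fails if it takes over 45 s, if anything falls off the work surface, if the arm or the gripper's body presses on something with over 40 N, if the wrist force passes 120 N, or if a joint passes its speed limit or range.

## Working session

There is one attempt and no reset: what is moved stays moved. The work goes in short steps, Python scripts to look and compute and a shell command to move; the robot and the scene stay as the last step left them, time stands still between calls to the robot, and variables do not carry over. Pictures are saved under pics/ and viewed, at most 10 in all, crops included, and the job is handed in when it is done.

```bash
mkdir -p pics; ls
cat > h.py <<'E'
import numpy as np,cv2,json
from rig import sense,eyes
def cal(n):
    c=eyes.calibration(n);K=np.array([[c['fx'],0,c['cx']],[0,c['fy'],c['cy']],[0,0,1]]);return K,np.array(c['dist'],float),np.array(c['cam_to_world'])
def ray(n,uv):
    K,d,T=cal(n);p=cv2.undistortPoints(np.array([[uv]],float),K,d)[0,0]
    v=T[:3,:3]@[p[0],p[1],1];return T[:3,3],v/np.linalg.norm(v)
def onz(n,uv,z):
    o,v=ray(n,uv);return o+v*(z-o[2])/v[2]
def tri(uvs,uvt):
    a,u=ray('scene',uvs);b,v=ray('top',uvt)
    s=np.linalg.lstsq(np.c_[u,-v],b-a,rcond=None)[0];p,q=a+s[0]*u,b+s[1]*v
    return (p+q)/2,np.linalg.norm(p-q)
def proj(n,P):
    K,d,T=cal(n);Ti=np.linalg.inv(T);return cv2.projectPoints(np.atleast_2d(np.array(P,float)),cv2.Rodrigues(Ti[:3,:3])[0],Ti[:3,3],K,d)[0][:,0]
def snap(n,f):
    im=eyes.capture(n);cv2.imwrite(f'pics/{f}.png',im[...,::-1]);return im
E
python3 - <<'E'
from h import *
snap('scene','s0');snap('top','t0')
for n in('scene','top'):
    print(n,[np.round(x,3).tolist() for x in cal(n)])
print(sense())
E
```

```text
pics
scene [[[602.465, 0.0, 312.373], [0.0, 602.465, 240.592], [0.0, 0.0, 1.0]], [-0.046, 0.0, 0.0, 0.0, 0.0], [[0.863, -0.197, 0.465, 88.548], [-0.504, -0.374, 0.778, -986.15], [0.02, -0.906, -0.422, 580.254], [0.0, 0.0, 0.0, 1.0]]]
top [[[452.955, 0.0, 322.382], [0.0, 452.955, 240.817], [0.0, 0.0, 1.0]], [0.013, 0.0, 0.0, 0.0, 0.0], [[0.029, -0.995, 0.093, 533.84], [-1.0, -0.028, 0.014, -87.329], [-0.012, -0.093, -0.996, 975.902], [0.0, 0.0, 0.0, 1.0]]]
{'time_s': 0.1, 'joints': array([ 1.12560065e+00,  3.13404207e-01,  1.49834554e+00, -1.46915797e-05,
        1.33099422e+00, -2.23393730e-01]), 'dq': array([-2.94942718e-05, -7.12839501e-04, -3.09036741e-03, -5.19711447e-04,
        1.68249639e-03,  3.31743450e-04]), 'tau': array([ 1.92924563e-03, -4.12899506e+01, -2.60142320e+01, -1.74367883e-04,
        3.09306350e-03, -1.43320773e-05]), 'eef_pos': array([115.41271361, 511.94119261, 241.79295589]), 'ee_rot': array([-1.82136018e-04,  1.10672029e-01,  9.93856816e-01, -5.46133102e-04]), 'force': array([ 0.32128025, -0.53807695, -0.22652322]), 'wrist_torque': array([0.01992626, 0.02937424, 0.05891507]), 'grip_force': 0.0, 'grip_width': 1.000034210001587}
```

View pics/s0.png

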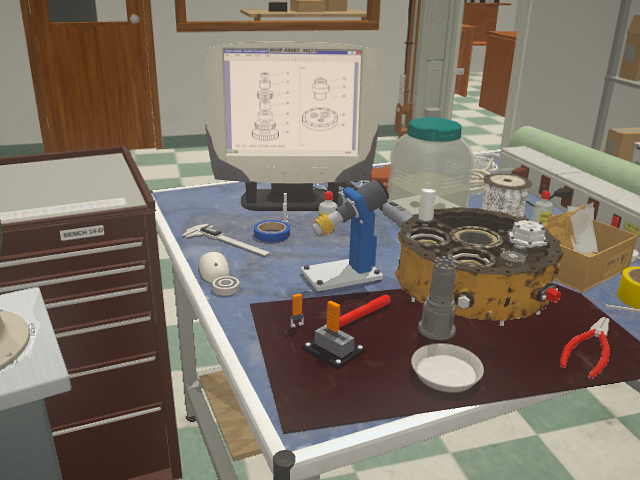

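View pics/t0.png

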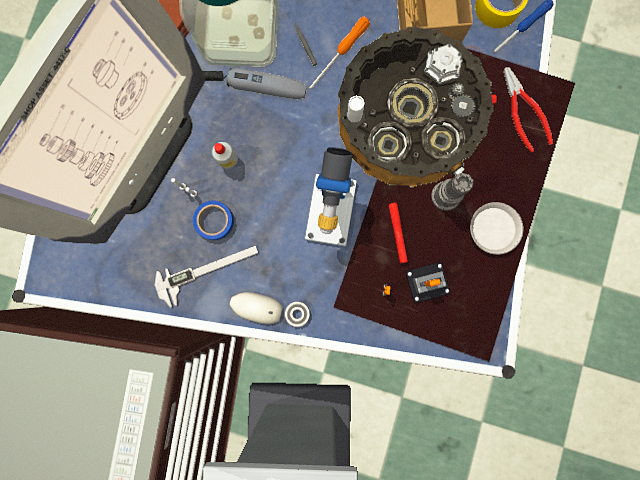

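The scene view shows the shaft and brass collar at (325,222), the blue stand at (360,240), a tab in the slotted block at (333,315), and a smaller orange tab at (297,305). In the top view the collar is at (327,220), the rack tab at (432,282), and the small tab at (387,290).

Candidates for the clip: A, the tab in the grey slotted rack (scene 333,315, top 432,282). B, the smaller free-standing tab (scene 297,305, top 387,290). I choose A and will check it in a crop.

Run:
```python
from h import *
s=cv2.imread('pics/s0.png');t=cv2.imread('pics/t0.png')
a=cv2.resize(s[280:380,270:400],None,fx=4,fy=4,interpolation=3)[:,:400*1]
a=cv2.resize(s[280:370,280:370],(400,400),interpolation=3)
b=cv2.resize(t[240:315,375:450],(400,400),interpolation=3)
c=cv2.resize(t[145:245,280:380],(300,300),interpolation=3)
cv2.imwrite('pics/c0.png',np.hstack([a,b]))
c=cv2.resize(t[140:250,280:380],(360,396),interpolation=3)
d=cv2.resize(s[180:290,295:405],(396,396),interpolation=3)
cv2.imwrite('pics/c1.png',np.hstack([c,d]))
for n,im in(('s',s),('t',t)):
    h=cv2.cvtColor(im,cv2.COLOR_BGR2HSV)
    for nm,lo,hi in(('orange',(8,200,150),(18,255,255)),('brass',(15,90,90),(26,230,255)),('blue',(100,180,60),(118,255,255))):
        m=cv2.inRange(h,lo,hi);k,l,st,ce=cv2.connectedComponentsWithStats(m)
        for i in range(1,k):
            if st[i,4]>25: print(n,nm,st[i].tolist(),ce[i].round(1).tolist())
```

```text
s orange [293, 294, 9, 21, 175] [297.0, 304.3]
s orange [327, 301, 13, 31, 342] [333.1, 315.8]
s brass [241, 0, 126, 18, 1274] [310.8, 9.1]
s brass [619, 15, 21, 66, 785] [632.3, 52.0]
s brass [186, 21, 28, 1, 28] [199.5, 21.0]
s brass [153, 129, 7, 19, 34] [154.7, 138.1]
s brass [607, 129, 33, 33, 660] [623.4, 143.2]
s brass [453, 204, 187, 117, 7597] [548.5, 271.2]
s brass [315, 214, 19, 21, 246] [324.7, 223.8]
s brass [455, 229, 33, 11, 67] [467.2, 231.3]
s brass [395, 234, 40, 69, 1436] [414.1, 272.6]
s brass [491, 234, 7, 9, 27] [493.9, 238.0]
s brass [419, 239, 17, 5, 35] [428.2, 240.9]
s brass [461, 260, 20, 5, 50] [470.5, 261.5]
s brass [627, 268, 13, 17, 137] [634.4, 275.0]
s brass [200, 371, 61, 90, 2176] [230.1, 416.7]
t orange [337, 17, 32, 37, 376] [352.6, 34.6]
t orange [425, 279, 16, 8, 69] [432.4, 282.3]
t orange [384, 286, 7, 9, 28] [387.0, 289.9]
t brass [397, 0, 75, 41, 2278] [436.1, 15.6]
t brass [513, 0, 11, 11, 62] [517.1, 3.1]
t brass [392, 83, 41, 40, 367] [412.7, 101.6]
t brass [398, 95, 26, 22, 131] [412.4, 103.4]
t brass [337, 103, 111, 85, 1096] [383.9, 164.9]
t brass [430, 131, 22, 21, 176] [440.3, 140.3]
t brass [378, 134, 21, 21, 151] [387.6, 144.6]
t brass [225, 159, 10, 8, 38] [230.3, 162.9]
t brass [452, 162, 9, 9, 38] [455.9, 166.0]
t brass [198, 205, 29, 29, 88] [207.6, 214.3]
t brass [318, 213, 20, 17, 255] [327.2, 221.9]
t blue [517, 0, 36, 32, 279] [533.5, 16.7]
t blue [316, 174, 35, 19, 333] [332.5, 184.4]
t blue [193, 201, 40, 39, 247] [213.0, 218.4]
```

View pics/c0.png

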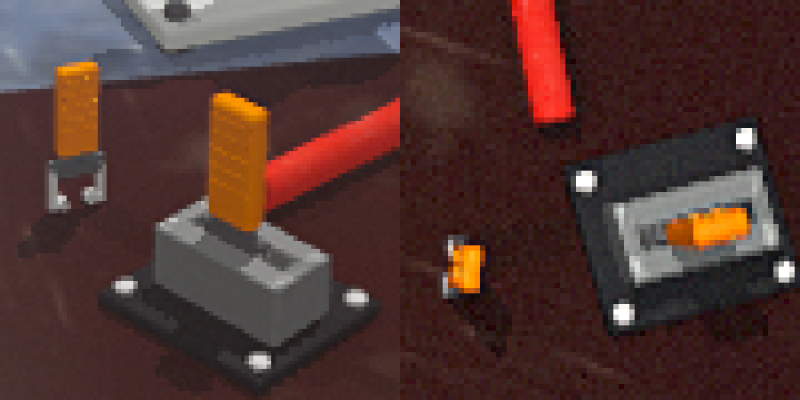

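View pics/c1.png

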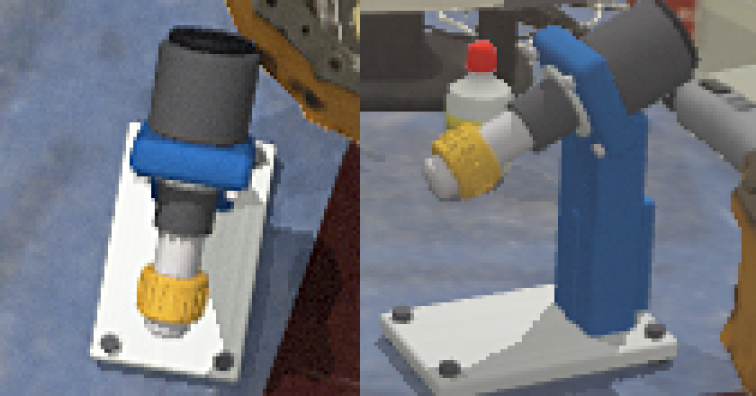

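The crop confirms A: a full-size tab standing in the slotted block with four white dots at its corners. B is smaller and stands with no rack. The collar is at top (327,221), covering the groove; the shaft end is below it and the dark shoulder above it.

Run:
```python
from h import *
s=cv2.imread('pics/s0.png');t=cv2.imread('pics/t0.png')
# rack dots
g=cv2.inRange(t[255:310,395:460],(150,)*3,(255,)*3)
k,l,st,ce=cv2.connectedComponentsWithStats(g);P=[]
for i in range(1,k):
    if st[i,4]>=4:
        p=ce[i]+[395,255];q=onz('top',p,10);P.append(q);print('dot',st[i,4],p.round(1),q.round(1))
if len(P)==4: print('centre',np.mean(P,0))
# tab: 3D centre
p,e=tri((333.1,315.8),(432.4,282.3));print('tab',p.round(1),e)
# plate
roi=t[150:260,290:370];h=cv2.cvtColor(roi,cv2.COLOR_BGR2HSV)
m=cv2.inRange(h,(0,0,120),(180,60,255))
k,l,st,ce=cv2.connectedComponentsWithStats(m);i=1+np.argmax(st[1:,4])
c=cv2.findContours((l==i).astype(np.uint8),0,1)[0][0][:,0]+[290,150]
hull=cv2.convexHull(c)[:,0]
W=np.array([onz('top',x.astype(float),15)[:2] for x in hull],np.float32);print('rect',cv2.minAreaRect(W),cv2.boxPoints(cv2.minAreaRect(W)))
# bolts
for q in((310.6,235.3),(342.2,240.3),(353.6,183)): print('bolt',onz('top',q,16).round(1))
# brass
print('collar',tri((324.7,223.8),(327.2,221.9)), onz('top',(327.2,221.9),135))
print('marker/carrier',onz('top',(398,232),5).round(), onz('scene',(438,335),0).round(),onz('top',(460,183),136).round())
```

```text
dot 11 [439.1 265.6] [ 578.  -322.6   10. ]
dot 13 [409.4 273.6] [ 559.3 -260.    10. ]
dot 7 [441.1 274. ] [ 560.4 -327.    10. ]
dot 12 [416.7 281.2] [ 543.8 -275.5   10. ]
dot 12 [443.8 283.1] [ 541.4 -332.6   10. ]
dot 14 [419.1 289.5] [ 526.4 -280.9   10. ]
dot 10 [446.8 290.5] [ 526.  -339.1   10. ]
dot 13 [416.4 298.4] [ 507.6 -275.3   10. ]
tab [ 542.  -296.3   64.1] 0.14445274379928677
rect ((692.7127685546875, -86.03057098388672), (94.5666275024414, 145.82945251464844), 81.96918487548828) [[ 613.90735  -122.66358 ]
 [ 758.30664  -143.03677 ]
 [ 771.5182    -49.39756 ]
 [ 627.1189    -29.024368]]
bolt [634.6 -48.1  16. ]
bolt [ 625.7 -115.7   16. ]
bolt [ 750.2 -137.1   16. ]
collar (array([651.6210238 , -84.0497298 , 121.25962204]), np.float64(3.6290674358802946)) [648.151228   -83.23847719 135.        ]
marker/carrier [ 648. -236.    5.] [ 725. -350.    0.] [ 728. -330.  136.]
```

```bash
cat >> h.py <<'E'
from scipy.spatial.transform import Rotation as Ro
def shaftR(psi,tilt=25):
    return (Ro.from_euler('z',psi,degrees=True)*Ro.from_euler('y',-tilt,degrees=True)).as_matrix()  # cols x_s,y_s,z_s
def toolR(S): return np.c_[-S[:,0],S[:,1],-S[:,2]]
def cur():
    s=sense();q=s['ee_rot'];return s,np.array(s['eef_pos']),Ro.from_quat([q[1],q[2],q[3],q[0]])
def delta(P,R):
    s,p,r=cur();R=Ro.from_matrix(R)
    print('t',round(s['time_s'],2),'pos',p.round(1),'F',np.round(s['force'],1),'w',round(s['grip_width']*85.4,1),'gf',round(s['grip_force'],1))
    print(' shift in current tool axes mm',r.inv().apply(P-p).round(1),'| after turning, in target axes',R.inv().apply(P-p).round(1),'| turn',(r.inv()*R).as_rotvec().round(3))
E
python3 - <<'E'
from h import *
t=cv2.imread('pics/t0.png')
h=cv2.cvtColor(t,cv2.COLOR_BGR2HSV);m=cv2.inRange(h,(0,0,120),(180,60,255))
L=[];Rr=[]
for r in range(195,232,2):
    c=np.flatnonzero(m[r,295:365])+295
    if len(c): L.append((c[0]-.5,r));Rr.append((c[-1]+.5,r))
for nm,A in(('L',L),('R',Rr)):
    W=np.array([onz('top',a,15)[:2] for a in A]);f=np.polyfit(W[:,0],W[:,1],1);res=W[:,1]-np.polyval(f,W[:,0]);k=abs(res)<4
    f=np.polyfit(W[k,0],W[k,1],1);print(nm,np.degrees(np.arctan(f[0])),np.polyval(f,651),k.sum(),abs(res).max())
C=np.array([649,-84,122]);S=shaftR(-8.3)
delta(C+90*S[:,2],toolR(S))
# reference: predicted pixel of shaft end, collar faces, shoulder if groove at G
G=np.array([650,-84,123.])
for x in(-26.5,-18.5,5.5,31.5,61.5): print(x,proj('top',G+x*S[:,0]).round(1),proj('scene',G+x*S[:,0]).round(1))
E
```

```text
L 19.96087820201012 -40.78784752296829 7 20.127694604609445
R -7.982581066671649 -127.89143627359121 19 0.7756630618579834
t 0.1 pos [115.4 511.9 241.8] F [ 0.3 -0.5 -0.2] w 85.4 gf 0.0
 shift in current tool axes mm [-613.7 -466.8   38.6] | after turning, in target axes [-505.9 -512.7  278.1] | turn [-0.018 -0.436 -0.075]
-26.5 [[325.5 234.8]] [[311.3 230.2]]
-18.5 [[326.1 230.9]] [[314.9 228.1]]
5.5 [[328.1 219.1]] [[325.5 221.8]]
31.5 [[330.3 206. ]] [[336.9 214.9]]
61.5 [[332.8 190.5]] [[350.  207.1]]
```

```bash
R='[-0.036,-0.027,0.002,0,0,0,0.07]'
python3 -m jog '[[-0.035,-0.027,0.0,0,0,0,0.07],[-0.035,-0.027,0.0,0,0,0,0.07],[-0.035,-0.027,0.0,0,0,0,0.07],[-0.035,-0.027,0.0,0,0,0,0.07],[-0.035,-0.027,0.0,0,0,0,0.07]]' 30
python3 -m jog '[[-0.035,-0.027,0.0,0,0,0,0.07],[-0.035,-0.027,0.0,0,0,0,0.07],[-0.035,-0.027,0.0,0,0,0,0.07],[-0.035,-0.027,0.0,0,0,0,0.07],[-0.035,-0.027,0.0,0,0,0,0.07]]'
python3 -m jog '[[-0.035,-0.027,0.0,0,0,0,0.07],[-0.035,-0.027,0.0,0,0,0,0.07],[-0.035,-0.027,0.0,0,0,0,0.07],[-0.035,-0.027,0.0,0,0,0,0.07],[-0.02,-0.027,0.0,0,0,0,0.07]]'
python3 -m jog '[[0,0,0,0,-0.11,-0.02,0.07],[0,0,0,0,-0.11,-0.02,0.07],[0,0,0,0,-0.11,-0.02,0.07],[0,0,0,0,-0.1,-0.02,0.07],[0,0,0,0,0,0,0.07]]'
python3 - <<'E'
from h import *
C=np.array([650,-83,123]);S=shaftR(-8.0)
C=C+2*S[:,0]
delta(C+90*S[:,2],toolR(S))
E
```

```text
time_s: 0.6
eef_pos: [257.2, 340.4, 242.2]
ee_rot: [-0.0, 0.111, 0.994, -0.0]
force: [0.7, -0.3, -0.1]
grip_width: 0.82
grip_force: 0.0
time_s: 1.1
eef_pos: [398.3, 170.1, 242.2]
ee_rot: [-0.0, 0.111, 0.994, 0.0]
force: [1.4, 1.1, -0.7]
grip_width: 0.82
grip_force: 0.0
time_s: 1.6
eef_pos: [525.2, 2.9, 241.7]
ee_rot: [-0.0, 0.111, 0.994, 0.0]
force: [0.2, 0.8, -0.0]
grip_width: 0.819
grip_force: 0.0
time_s: 2.1
eef_pos: [522.3, 5.3, 241.5]
ee_rot: [0.211, 0.068, 0.975, -0.024]
force: [0.1, -0.9, 0.1]
grip_width: 0.817
grip_force: 0.0
t 2.1 pos [522.3   5.3 241.5] F [ 0.1 -0.9  0.1] w 69.7 gf 0.0
 shift in current tool axes mm [-78.  -68.6  76.6] | after turning, in target axes [-77.6 -69.7  76.1] | turn [-0.017 -0.008  0.003]
```

```bash
python3 -m jog '[[-0.026,-0.023,0.025,-0.017,-0.008,0,0.07],[-0.026,-0.023,0.025,0,0,0,0.07],[-0.026,-0.023,0.026,0,0,0,0.07],[0,0,0,0,0,0,0.07],[0,0,0,0,0,0,0.07]]'
python3 - <<'E'
from h import *
im=snap('scene','s1');t=snap('top','t1')
a=cv2.resize(im[130:290,270:410],(400,457),interpolation=3);b=cv2.resize(t[140:300,260:400],(400,457),interpolation=3)
cv2.imwrite('pics/c2.png',np.hstack([a,b])[...,::-1])
G=np.array([650,-83,123]);S=shaftR(-8.0)
delta(G+2*S[:,0]-4*S[:,2],toolR(S))
E
```

```text
time_s: 2.6
eef_pos: [616.3, -78.4, 205.7]
ee_rot: [0.215, 0.067, 0.974, -0.015]
force: [-1.0, 0.3, 0.4]
grip_width: 0.818
grip_force: 0.0
t 2.7 pos [615.9 -77.4 207. ] F [-0.6  0.1  0.7] w 70.2 gf 0.0
 shift in current tool axes mm [ 2.2 -0.7 94.7] | after turning, in target axes [ 2.2 -0.8 94.7] | turn [-0.     0.     0.003]
```

View pics/c2.png

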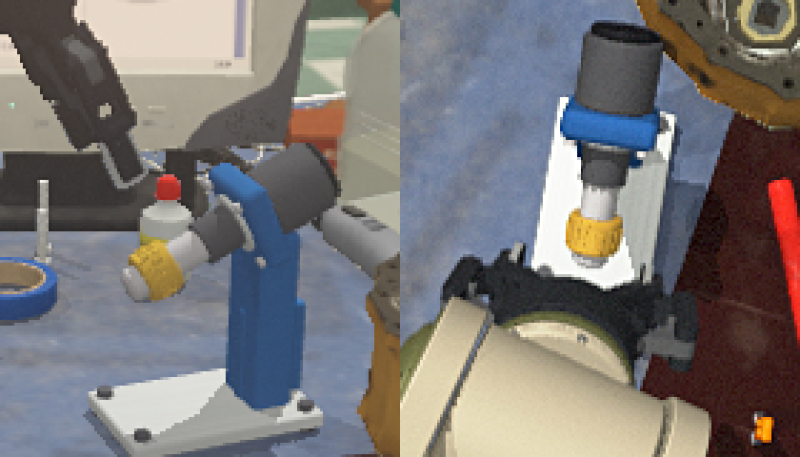

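The gripper hangs above the collar: fingers at about crop (140,180) in the scene half, collar at crop (594,237) in the top half, and it is lined up across the shaft. I'm going down.

```bash
python3 -m jog '[[0.002,-0.001,0.03,0,0,0,0.07],[0,0,0.03,0,0,0,0.07],[0,0,0.02,0,0,0,0.07],[0,0,0.014,0,0,0,0.07],[0,0,0,0,0,0,0.07]]' 20
python3 -m jog '[[0,0,0,0,0,0,0.045],[0,0,0,0,0,0,0.04],[0,0,0,0,0,0,0.036],[0,0,0,0,0,0,0.03],[0,0,0,0,0,0,0.03]]' 20
python3 - <<'E'
from h import *
G=np.array([650,-83,123]);S=shaftR(-8.0)
delta(G+2*S[:,0]-4*S[:,2],toolR(S))
s,p,r=cur();print('F in tool',r.inv().apply(s['force']).round(1),s['wrist_torque'])
E
```

```text
time_s: 3.2
eef_pos: [653.2, -83.7, 119.7]
ee_rot: [0.215, 0.066, 0.974, -0.015]
force: [-0.6, -0.2, 0.3]
grip_width: 0.82
grip_force: 0.0
time_s: 3.7
eef_pos: [653.7, -84.6, 122.1]
ee_rot: [0.217, 0.067, 0.974, -0.016]
force: [-4.5, -1.2, 6.3]
grip_width: 0.413
grip_force: 20.1
t 3.7 pos [653.7 -84.6 122.1] F [-4.5 -1.2  6.3] w 35.3 gf 20.1
 shift in current tool axes mm [1.2 1.1 1.6] | after turning, in target axes [1.2 1.1 1.6] | turn [-0.001  0.003  0.003]
F in tool [ 1.2 -1.9 -7.5] [-0.1920491   0.43027547 -0.096258  ]
```

```bash
python3 -m jog '[[-0.005,0,0,0,0,0,0.03],[-0.005,0,0,0,0,0,0.03],[-0.004,0,0,0,0,0,0.03],[0,0,0,0,0,0,0.03]]' 25
python3 - <<'E'
from h import *
G=np.array([650,-84,123]);S=shaftR(-8.0)
delta(G-4*S[:,2],toolR(S))
s,p,r=cur();print('F in tool',r.inv().apply(s['force']).round(1),s['wrist_torque'])
E
```

```text
time_s: 4.1
eef_pos: [666.5, -86.4, 128.2]
ee_rot: [0.217, 0.067, 0.974, -0.016]
force: [-3.6, 0.2, 6.2]
grip_width: 0.413
grip_force: 24.8
t 4.1 pos [666.5 -86.4 128.2] F [-3.6  0.2  6.2] w 35.3 gf 24.8
 shift in current tool axes mm [17.4  0.1  1.6] | after turning, in target axes [17.4  0.1  1.7] | turn [-0.001  0.003  0.003]
F in tool [ 0.7 -0.3 -7.1] [-0.16179751  0.24487795 -0.05086646]
```

```bash
for i in 1; do python3 -m jog '[[-0.003,0,0,0,0,0,0.03],[-0.003,0,0,0,0,0,0.03]]'; done
python3 -m jog '[[-0.002,0,0,0,0,0,0.03]]'
python3 -m jog '[[-0.002,0,0,0,0,0,0.03]]'
python3 - <<'E'
from h import *
G=np.array([650,-84,123]);S=shaftR(-8.0)
delta(G-4*S[:,2],toolR(S))
s,p,r=cur();print('F in tool',r.inv().apply(s['force']).round(1),s['wrist_torque'])
E
```

```text
time_s: 4.3
eef_pos: [671.3, -87.0, 130.5]
ee_rot: [0.217, 0.067, 0.974, -0.016]
force: [-6.4, -0.5, 6.4]
grip_width: 0.415
grip_force: 25.1
time_s: 4.4
eef_pos: [673.2, -87.3, 131.3]
ee_rot: [0.217, 0.067, 0.974, -0.016]
force: [-7.2, -0.4, 6.6]
grip_width: 0.409
grip_force: 24.9
time_s: 4.5
eef_pos: [674.7, -87.5, 131.9]
ee_rot: [0.216, 0.067, 0.974, -0.016]
force: [-18.1, -0.4, 8.8]
grip_width: 0.412
grip_force: 25.5
t 4.5 pos [674.7 -87.5 131.9] F [-18.1  -0.4   8.8] w 35.2 gf 25.5
 shift in current tool axes mm [26.3  0.1  1.6] | after turning, in target axes [26.3  0.   1.6] | turn [-0.001  0.001  0.003]
F in tool [ 12.5  -2.9 -15.6] [-0.20306008  2.27402223 -0.26754051]
```

```bash
python3 -m jog '[[-0.0015,0,0,0,0,0,0.03],[0,0,0,0,0,0,0.03]]'
python3 -m jog '[[0.001,0,0,0,0,0,0.05],[0,0,0,0,0,0,0.07],[0,0,0,0,0,0,0.07]]'
python3 -m jog '[[0,0,-0.03,0,0,0,0.07],[0,0,-0.04,0,0,0,0.07],[0.01,0,-0.04,0,0,0,0.07],[0.04,-0.01,0,0,0,0,0.06],[0.05,-0.02,0,0,0,0,0.05]]'
python3 - <<'E'
from h import *
im=snap('scene','s2');t=snap('top','t2')
a=cv2.resize(im[180:250,290:370],(400,350),interpolation=3);b=cv2.resize(t[175:245,290:370],(400,350),interpolation=3)
cv2.imwrite('pics/c3.png',np.hstack([a,b])[...,::-1])
print(cur()[1].round(1))
E
```

```text
time_s: 4.7
eef_pos: [674.7, -87.5, 131.9]
ee_rot: [0.214, 0.066, 0.974, -0.016]
force: [-18.3, -0.8, 10.3]
grip_width: 0.407
grip_force: 25.7
time_s: 5.0
eef_pos: [675.6, -87.3, 131.3]
ee_rot: [0.217, 0.067, 0.974, -0.016]
force: [0.5, -0.0, -1.0]
grip_width: 0.817
grip_force: 0.0
time_s: 5.5
eef_pos: [538.6, -96.8, 191.2]
ee_rot: [0.218, 0.066, 0.974, -0.016]
force: [0.5, -0.7, 0.3]
grip_width: 0.587
grip_force: 0.0
[532.9 -96.1 185.6]
```

View pics/c3.png

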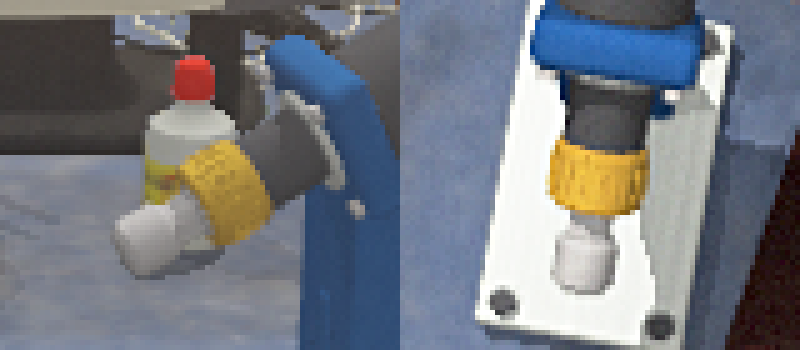

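Run:
```python
from h import *
S=shaftR(-8.0)
G=np.array([650,-84,123.])
for nm,v in(('end top',(-26.5,0,12)),('end L',(-26.5,12,0)),('end R',(-26.5,-12,0)),('grim top',(-5.5,0,12)),('collar low rim top',(7.5,0,18)),('collar hi rim top',(31.5,0,18)),('collarL',(19.5,18,0)),('collarR',(19.5,-18,0)),('end bottom',(-26.5,0,-12))):
    P=G+S@np.array(v,float);a=proj('top',P)[0];b=proj('scene',P)[0]
    print(nm,'topcrop',((a-[290,175])*5+[400,0]).round(0),'scenecrop',((b-[290,180])*5).round(0))
t=cv2.cvtColor(cv2.imread('pics/t2.png'),cv2.COLOR_BGR2HSV);m=cv2.inRange(t,(15,90,90),(26,230,255))[195:225,310:345]
for r in range(m.shape[0]):
    c=np.flatnonzero(m[r]); 
    if len(c)>6: print(r+195,c[0]+310,c[-1]+310,end='; ')
```

```text
end top topcrop [575. 309.] scenecrop [ 95. 227.]
end L topcrop [547. 294.] scenecrop [ 95. 239.]
end R topcrop [609. 304.] scenecrop [119. 263.]
grim top topcrop [584. 257.] scenecrop [142. 199.]
collar low rim top topcrop [588. 229.] scenecrop [165. 169.]
collar hi rim top topcrop [598. 167.] scenecrop [218. 138.]
collarL topcrop [549. 177.] scenecrop [189. 173.]
collarR topcrop [643. 193.] scenecrop [227. 208.]
end bottom topcrop [580. 289.] scenecrop [118. 275.]
205 320 339; 206 320 339; 207 320 339; 208 320 339; 209 320 339; 210 320 339; 211 320 339; 212 320 338; 213 321 338; 214 320 338; 215 321 337; 216 323 337; 217 325 335;
```

Run:
```python
from h import *
S=shaftR(-8.0);G=np.array([656,-85.,123.])
out=[]
for n,f,x0,y0 in(('scene','s2',306,196),('top','t2',308,196)):
    im=cv2.resize(cv2.imread(f'pics/{f}.png')[y0:y0+44,x0:x0+40],(400,440),interpolation=0)
    for x,r in((-26.5,12),(-5.5,12),(5.5,12),(7.5,18),(31.5,18)):
        a=np.linspace(0,2*np.pi,60);P=G+(S@np.array([x+0*a,r*np.sin(a),r*np.cos(a)])).T
        q=(proj(n,P)-[x0,y0]+.5)*10
        for k in q: cv2.circle(im,tuple(int(z) for z in k),1,(0,0,255),-1)
    out.append(im)
cv2.imwrite('pics/c4.png',np.hstack(out))
```

```text
(no output)
```

View pics/c4.png

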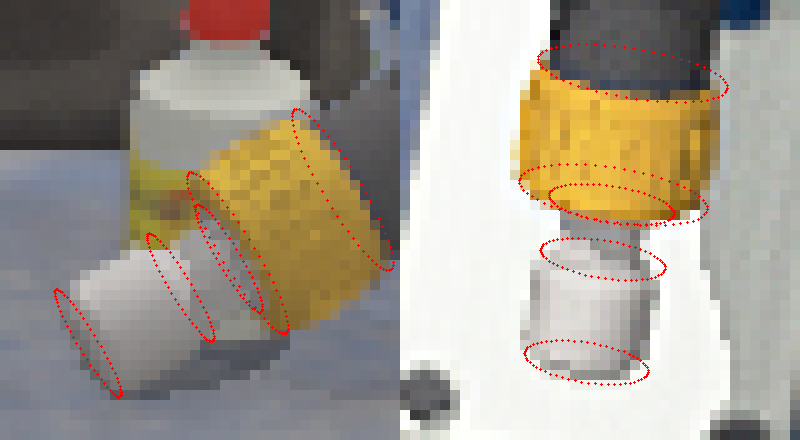

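The overlay fits: collar home, bare groove at scene (325,221) and top (328,219). That puts the groove at about (657,-85,123). Now to the rack.

Run:
```python
from h import *
delta(np.array([542.5,-298.5,140]),toolR(shaftR(16.4,0)))
print(onz('top',(387,290),30))
```

```text
t 5.6 pos [532.9 -96.1 185.6] F [0.2 0.1 0.1] w 49.9 gf 0.0
 shift in current tool axes mm [ -15.2 -199.2   56.8] | after turning, in target axes [  48.  -196.8   45.6] | turn [-0.09   0.421 -0.418]
[ 523.55787938 -210.55401715   30.        ]
```

```bash
python3 -m jog '[[0,0,0,-0.018,0.084,-0.084,0.05],[0,0,0,-0.018,0.084,-0.084,0.05],[0,0,0,-0.018,0.084,-0.084,0.05],[0,0,0,-0.018,0.084,-0.084,0.05],[0,0,0,-0.018,0.084,-0.084,0.05]]'
python3 -m jog '[[0.01,-0.04,0,0,0,0,0.05],[0.01,-0.04,0.01,0,0,0,0.05],[0.01,-0.04,0.012,0,0,0,0.05],[0.01,-0.04,0.012,0,0,0,0.05],[0.008,-0.037,0.012,0,0,0,0.05]]'
python3 -m jog '[[0,0,0,0,0,0,0.05]]'
python3 - <<'E'
from h import *
delta(np.array([542.5,-298.5,62]),toolR(shaftR(16.4,0)))
im=snap('scene','s3')
cv2.imwrite('pics/c5.png',cv2.resize(im[230:380,250:420],(680,600),interpolation=3)[...,::-1])
E
```

```text
time_s: 6.1
eef_pos: [539.6, -97.5, 190.6]
ee_rot: [0.004, -0.145, 0.989, -0.003]
force: [0.1, -0.1, 0.7]
grip_width: 0.582
grip_force: 0.0
time_s: 6.6
eef_pos: [549.9, -302.1, 144.7]
ee_rot: [0.005, -0.144, 0.99, -0.003]
force: [-0.7, 0.2, -0.0]
grip_width: 0.586
grip_force: 0.0
time_s: 6.7
eef_pos: [549.0, -303.9, 142.9]
ee_rot: [0.004, -0.142, 0.99, -0.003]
force: [0.6, 0.6, -0.6]
grip_width: 0.587
grip_force: 0.0
t 6.7 pos [ 549.  -303.9  142.9] F [ 0.6  0.6 -0.6] w 50.2 gf 0.0
 shift in current tool axes mm [ 5.4  7.6 80.8] | after turning, in target axes [ 4.7  7.1 80.9] | turn [-0.007  0.008 -0.001]
```

View pics/c5.png

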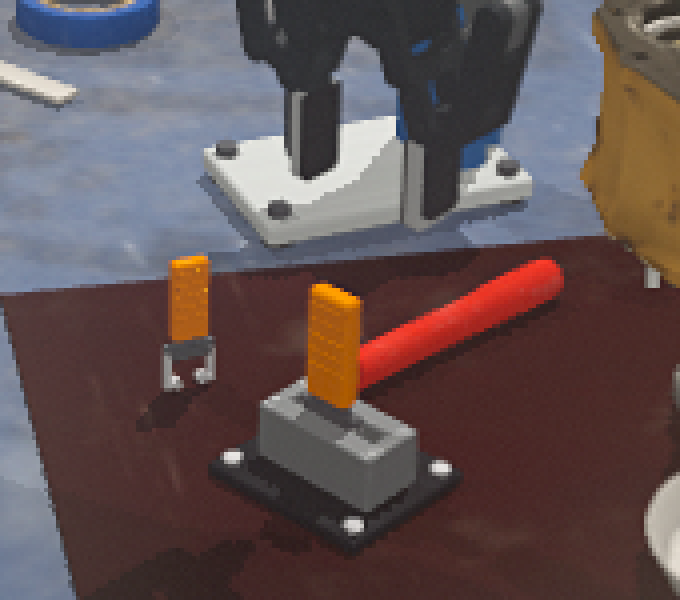

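The fingers hang over the rack at crop (315,130) and (430,165), with the tab at (333,345). That agrees with the computed correction of about (5, 7) mm.

```bash
python3 -m jog '[[0.005,0.007,0,-0.007,0.008,0,0.05],[0,0,0.02,0,0,0,0.05],[0,0,0.03,0,0,0,0.05],[0,0,0.02,0,0,0,0.05],[0,0,0.011,0,0,0,0.05]]' 25
python3 -m jog '[[0,0,0,0,0,0,0.04],[0,0,0,0,0,0,0.03],[0,0,0,0,0,0,0.022],[0,0,0,0,0,0,0.018],[0,0,0,0,0,0,0.015]]' 25
python3 - <<'E'
from h import *
delta(np.array([542.5,-298.5,62]),toolR(shaftR(16.4,0)))
E
```

```text
time_s: 7.25
eef_pos: [542.7, -292.7, 63.0]
ee_rot: [-0.0, -0.145, 0.989, 0.001]
force: [1.0, 0.2, 0.3]
grip_width: 0.585
grip_force: 0.0
time_s: 7.75
eef_pos: [543.5, -294.9, 65.2]
ee_rot: [0.001, -0.144, 0.99, -0.001]
force: [-0.4, 2.3, 6.7]
grip_width: 0.255
grip_force: 25.4
t 7.75 pos [ 543.5 -294.9   65.2] F [-0.4  2.3  6.7] w 21.8 gf 25.4
 shift in current tool axes mm [ 2.  -3.2  3.2] | after turning, in target axes [ 2.  -3.2  3.2] | turn [-0.002  0.003  0.003]
```

```bash
python3 -m jog '[[0,0,0,0,0,0,0.01],[0,0,0,0,0,0,0.01],[0,0,-0.01,0,0,0,0.01],[0,0,-0.02,0,0,0,0.01],[0,0,-0.03,0,0,0,0.01]]' 60
python3 -m jog '[[0,0,-0.04,0,0,0,0.01],[0,0,-0.04,0,0,0,0.01],[0,0,-0.04,0,0,0,0.01],[0,0,0,0,0,0,0.01],[0,0,0,0,0,0,0.01]]' 60
python3 - <<'E'
from h import *
im=snap('scene','s4');t=snap('top','t4')
s,p,r=cur();print(p.round(1),s['grip_force'],s['grip_width']*85.4)
h=cv2.cvtColor(im,cv2.COLOR_RGB2HSV);m=cv2.inRange(h,(8,200,100),(18,255,255));k,l,st,ce=cv2.connectedComponentsWithStats(m)
for i in range(1,k):
    if st[i,4]>15: print(st[i].tolist(),ce[i].round(1))
q=proj('scene',p)[0];print(q)
x,y=int(q[0]),int(q[1])
cv2.imwrite('pics/c6.png',cv2.resize(im[y-40:y+60,x-50:x+50],(600,600),interpolation=0)[...,::-1])
E
```

```text
time_s: 8.25
eef_pos: [542.2, -294.2, 123.8]
ee_rot: [-0.0, -0.144, 0.99, 0.001]
force: [0.6, -0.1, -0.5]
grip_width: 0.244
grip_force: 58.7
time_s: 8.75
eef_pos: [542.7, -294.7, 244.6]
ee_rot: [0.001, -0.144, 0.99, -0.001]
force: [-0.2, 0.5, -0.3]
grip_width: 0.246
grip_force: 58.8
[ 542.3 -294.4  242.7] 58.76002907752991 20.882303977968633
[330, 195, 13, 35, 299] [334.4 212.3]
[293, 294, 9, 21, 170] [297.  304.5]
[336.71306041 212.24648442]
```

View pics/c6.png

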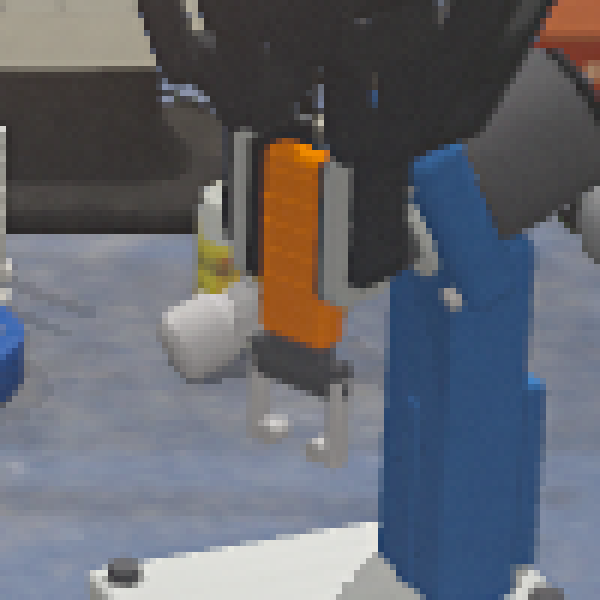

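The clip hangs straight in the grip. Tab edges at crop 262 and 345 are centred on the projected TCP at crop 300. Now over the groove.

```bash
cat >> h.py <<'E'
G=np.array([657,-84.7,123.]);S=shaftR(-8.0)
def ins(h,x=0.6): delta(G+S@np.array([x,0,45+h]),toolR(S))
E
python3 -m jog '[[0,0,0,0.018,-0.084,0.084,0.01],[0,0,0,0.018,-0.084,0.084,0.01],[0,0,0,0.018,-0.084,0.084,0.01],[0,0,0,0.018,-0.084,0.084,0.01],[0,0,0,0.018,-0.084,0.084,0.01]]' 60
python3 -c 'from h import *; ins(65)'
```

```text
time_s: 9.35
eef_pos: [542.2, -294.6, 242.5]
ee_rot: [0.212, 0.069, 0.975, -0.013]
force: [0.8, -0.2, -1.2]
grip_width: 0.244
grip_force: 58.8
t 9.35 pos [ 542.2 -294.6  242.5] F [ 0.8 -0.2 -1.2] w 20.9 gf 58.8
 shift in current tool axes mm [-26.3 223.8  34.4] | after turning, in target axes [-26.7 223.8  34.1] | turn [ 0.002 -0.008 -0.003]
```

```bash
python3 -m jog '[[-0.005,0.044,0.007,0,-0.008,0,0.01],[-0.005,0.045,0.007,0,0,0,0.01],[-0.005,0.045,0.007,0,0,0,0.01],[-0.006,0.045,0.007,0,0,0,0.01],[-0.005,0.043,0.006,0,0,0,0.01]]'
python3 -m jog '[[0,0,0.01,0,0,0,0.01],[0,0,0.01,0,0,0,0.01],[0,0,0,0,0,0,0.01],[0,0,0,0,0,0,0.01]]'
python3 -c 'from h import *; ins(45)'
```

```text
time_s: 9.85
eef_pos: [610.4, -77.9, 222.6]
ee_rot: [0.214, 0.067, 0.974, -0.014]
force: [1.0, -1.2, -0.9]
grip_width: 0.247
grip_force: 58.9
time_s: 10.25
eef_pos: [618.6, -82.3, 205.4]
ee_rot: [0.215, 0.068, 0.974, -0.014]
force: [0.2, -0.5, -0.2]
grip_width: 0.246
grip_force: 59.0
t 10.25 pos [618.6 -82.3 205.4] F [ 0.2 -0.5 -0.2] w 21.0 gf 59.0
 shift in current tool axes mm [-0.5  2.9  0.9] | after turning, in target axes [-0.5  2.9  0.9] | turn [ 0.002 -0.002  0.   ]
```

Correct the offset, go down until the arm tips are about 10 mm over the rim, then look.

```bash
python3 -m jog '[[-0.001,0.003,0.006,0.002,0,0,0.01],[0,0,0.005,0,0,0,0.01],[0,0,0,0,0,0,0.01],[0,0,0,0,0,0,0.01]]'
python3 - <<'E'
from h import *
ins(35)
out=[];_,p,r=cur()
for n,x0,y0 in(('scene',300,180),('top',304,190)):
    im=cv2.resize(snap(n,n+'5')[y0:y0+56,x0:x0+56],(392,392),interpolation=0)[...,::-1].copy()
    def dots(P,c):
        for k in (proj(n,P)-[x0,y0]+.5)*7: cv2.circle(im,tuple(int(z) for z in k),1,c,-1)
    a=np.linspace(0,2*np.pi,40)
    for x in(-26.5,-5.5,5.5): dots(G+(S@np.array([x+0*a,12*np.sin(a),12*np.cos(a)])).T,(0,0,255))
    # clip outline held: clip z=45 at TCP, at tool x=0.6
    z=np.linspace(20,-11,25)
    for xx in(-3,3):
        for y in(-15,15): dots(p+r.apply(np.c_[0.6+xx+0*z,y+0*z,45-z]),(0,255,0))
    out.append(im)
cv2.imwrite('pics/c7.png',np.hstack(out))
E
```

```text
time_s: 10.65
eef_pos: [624.8, -78.9, 196.4]
ee_rot: [0.215, 0.067, 0.974, -0.015]
force: [-1.1, -0.1, -1.4]
grip_width: 0.246
grip_force: 59.0
t 10.65 pos [624.8 -78.9 196.4] F [-1.1 -0.1 -1.4] w 21.0 gf 59.0
 shift in current tool axes mm [ 0.8 -1.2  0.3] | after turning, in target axes [ 0.8 -1.2  0.3] | turn [ 0.    -0.001  0.002]
```

View pics/c7.png

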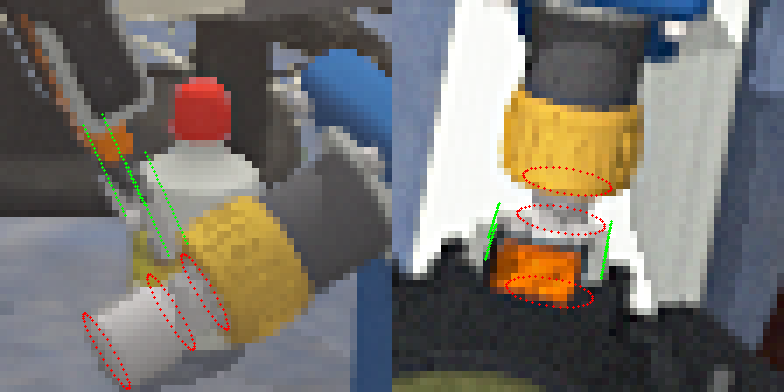

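Run:
```python
from h import *
_,p,r=cur()
for n,x0,y0 in(('scene',300,180),('top',304,190)):
    im=cv2.imread(f'pics/{n}5.png');h=cv2.cvtColor(im,cv2.COLOR_BGR2HSV)
    m=cv2.inRange(h,(7,190,70),(19,255,255))[y0:y0+56,x0:x0+56]
    print(n)
    for row in range(56):
        c=np.flatnonzero(m[row])
        if len(c)>1: print((row+y0,c[0]+x0,c[-1]+x0,len(c)),end=' ')
    print()
    for d in(0.6,4):
        for z,nm in((20,'tab'),(70,'top')):
            print(d,nm,[proj(n,p+r.apply([d+a,b,45-z]))[0].round(1).tolist() for a in(-5,5) for b in(-11,11)])
        for z,w in((20,15),(7,15),(-11,15)): print(d,'steel',z,[proj(n,p+r.apply([d+a,b,45-z]))[0].round(1).tolist() for a in(-3,3) for b in(-w,w)])
g=cv2.cvtColor(cv2.imread('pics/top5.png'),cv2.COLOR_BGR2GRAY)
print(g[214:230,312:338])
```

```text
scene
(199, np.int64(315), np.int64(318), 4) (200, np.int64(313), np.int64(318), 6) (201, np.int64(314), np.int64(318), 5) (202, np.int64(315), np.int64(316), 2) 
0.6 tab [[320.4, 199.8], [315.8, 195.9], [315.8, 202.5], [311.4, 198.5]]
0.6 top [[310.3, 177.9], [305.9, 174.3], [305.7, 180.7], [301.3, 176.9]]
0.6 steel 20 [[320.3, 201.1], [314.1, 195.7], [317.6, 202.7], [311.5, 197.3]]
0.6 steel 7 [[322.9, 206.6], [316.7, 201.1], [320.2, 208.3], [314.0, 202.7]]
0.6 steel -11 [[326.3, 214.2], [320.1, 208.6], [323.6, 215.8], [317.5, 210.2]]
4 tab [[318.8, 200.7], [314.3, 196.8], [314.3, 203.5], [309.8, 199.4]]
4 top [[308.8, 178.9], [304.3, 175.2], [304.1, 181.6], [299.7, 177.9]]
4 steel 20 [[318.8, 202.0], [312.6, 196.6], [316.0, 203.7], [309.9, 198.2]]
4 steel 7 [[321.3, 207.6], [315.1, 202.0], [318.6, 209.2], [312.5, 203.6]]
4 steel -11 [[324.8, 215.1], [318.6, 209.5], [322.1, 216.7], [316.0, 211.1]]
top
(225, np.int64(320), np.int64(326), 6) (226, np.int64(319), np.int64(330), 12) (227, np.int64(319), np.int64(330), 12) (228, np.int64(319), np.int64(330), 12) (229, np.int64(318), np.
[... 1929 characters left out ...]
35 215 194
  210 218 177 170 172 255 249 250]
 [ 79  54 146 178 167 170  27  77 104  92  79  72 127 124 142 150 150 132
  172 122 123 176 183 247 249 250]
 [ 17  24  76 171 171 147  17  96  88  92 127 122 111  99  90  78  80  75
   94  40 123 165 174 246 250 248]
 [ 35  60 112 183 173  87  20  82  92 103 142 110 123 124 125 115 114 129
   96  43 163 165 178 255 255 255]
 [ 49  48  64 122 166  26  31  84  84  77 124 129 153 146 144 140 138 112
   93  66 177 166 133 170 182 190]
 [ 44  32  31  55 104  26  31  79  86  89 131 146 152 149 141 120 122 126
   80  68 174 172 121   7  42  69]
 [ 42  43  43  37  62  32  61  88  92 153 147 146 140 134 119  91 127 140
   66 133 184 176  87  10  30  28]]
```

The scene and top views both put the held clip about 3 mm down-slope and 1.5 mm left of the groove (tab edge at top row 225.5, predicted 223.7). I'll correct for that, then descend while watching the force. Rim contact would come near h=23 and core contact near h=18.

```bash
python3 -m jog '[[-0.0025,-0.002,0,0,0,0,0.01],[0,0,0.005,0,0,0,0.01],[0,0,0.003,0,0,0,0.01],[0,0,0,0,0,0,0.01]]'
cat > m.py <<'E'
from h import *
ins(0,3.0);_,p,r=cur()
v=S.T@(p-G);print('TCP in shaft frame',v.round(1),'h',(v[2]-45).round(1))
t=snap('top','tm');h=cv2.cvtColor(t,cv2.COLOR_RGB2HSV);m=cv2.inRange(h,(7,190,70),(19,255,255))[195:250,304:350]
for row in range(55):
    c=np.flatnonzero(m[row])
    if len(c)>2: print((row+195,int(c[0])+304,int(c[-1])+304,len(c)),end=' ')
print()
for d in(0,3): print(d,[proj('top',p+r.apply([d-5,b,25]))[0].round(1).tolist() for b in(-11,11)])
print('want tab edge at',[proj('top',G+S@[5,b,v[2]-25])[0].round(1).tolist() for b in(-11,11)])
im=snap('scene','sm');h=cv2.cvtColor(im,cv2.COLOR_RGB2HSV);m=cv2.inRange(h,(7,170,60),(19,255,255))[190:215,304:328]
for row in range(25):
    c=np.flatnonzero(m[row])
    if len(c)>1: print((row+190,int(c[0])+304,int(c[-1])+304,len(c)),end=' ')
print('scene want corners',[proj('scene',G+S@[a,-11,v[2]-25])[0].round(1).tolist() for a in(5,-5)])
E
python3 m.py
```

```text
time_s: 11.15
eef_pos: [630.1, -81.6, 189.5]
ee_rot: [0.215, 0.067, 0.974, -0.015]
force: [-0.0, -0.8, -1.0]
grip_width: 0.247
grip_force: 59.0
t 11.15 pos [630.1 -81.6 189.5] F [-0.  -0.8 -1. ] w 21.1 gf 59.0
 shift in current tool axes mm [ 0.5  0.6 26.7] | after turning, in target axes [ 0.5  0.6 26.7] | turn [ 0.    -0.002  0.002]
TCP in shaft frame [ 3.5 -0.6 71.7] h 26.7
(223, 321, 328, 8) (224, 321, 331, 11) (225, 320, 331, 12) (226, 320, 331, 11) (227, 320, 331, 12) (228, 323, 331, 9) (229, 327, 330, 4) 
0 [[333.4, 222.1], [321.3, 220.1]]
3 [[333.1, 223.7], [321.1, 221.7]]
want tab edge at [[332.7, 223.9], [320.7, 221.9]]
(202, 314, 320, 4) (203, 315, 320, 6) (204, 316, 320, 5) (205, 317, 320, 4) scene want corners [[321.9, 204.1], [317.4, 206.8]]
```

```bash
python3 -m jog '[[-0.0005,-0.001,0.002,0,0,0,0.01],[0,0,0.003,0,0,0,0.01]]' 80
python3 -m jog '[[0,0,0.002,0,0,0,0.01],[0,0,0.002,0,0,0,0.01]]'
python3 -m jog '[[0,0,0.002,0,0,0,0.01],[0,0,0,0,0,0,0.01]]'
python3 m.py
```

```text
time_s: 11.45
eef_pos: [632.7, -83.1, 186.1]
ee_rot: [0.216, 0.067, 0.974, -0.015]
force: [0.4, -0.9, 0.0]
grip_width: 0.244
grip_force: 78.1
time_s: 11.65
eef_pos: [634.0, -82.9, 181.9]
ee_rot: [0.215, 0.067, 0.974, -0.015]
force: [-5.9, 5.8, 7.4]
grip_width: 0.24
grip_force: 79.7
time_s: 11.85
eef_pos: [634.7, -82.7, 180.4]
ee_rot: [0.215, 0.067, 0.974, -0.015]
force: [-4.5, 2.6, 3.1]
grip_width: 0.246
grip_force: 79.2
t 11.85 pos [634.7 -82.7 180.4] F [-4.5  2.6  3.1] w 21.0 gf 79.2
 shift in current tool axes mm [ 0.9  1.1 16.5] | after turning, in target axes [ 1.   1.2 16.5] | turn [ 0.001 -0.003  0.002]
TCP in shaft frame [ 4.  -1.2 61.5] h 16.5
(221, 322, 327, 6) (222, 322, 332, 11) (223, 321, 332, 12) (224, 321, 332, 12) (225, 321, 332, 12) (226, 326, 331, 6) 
0 [[334.0, 220.3], [322.1, 218.3]]
3 [[333.8, 221.9], [321.9, 219.9]]
want tab edge at [[333.1, 222.2], [321.2, 220.2]]
(206, 316, 322, 2) (207, 317, 323, 6) (208, 318, 323, 6) (209, 319, 323, 5) (210, 320, 321, 2) scene want corners [[323.9, 208.4], [319.4, 211.1]]
```

Contact came at about h=18, so the clip is in the groove on the core and not on a rim. I'll ease it sideways slightly and push on.

```bash
python3 -m jog '[[0.0007,0.0007,0.002,0,0,0,0.01],[0,0,0.002,0,0,0,0.01],[0,0,0.002,0,0,0,0.01]]' 100
python3 -m jog '[[0,0,0.002,0,0,0,0.01],[0,0,0.002,0,0,0,0.01]]'
python3 m.py
```

```text
time_s: 12.25
eef_pos: [637.0, -82.7, 174.6]
ee_rot: [0.215, 0.067, 0.974, -0.015]
force: [-3.0, 1.0, 2.0]
grip_width: 0.239
grip_force: 97.7
time_s: 12.45
eef_pos: [638.8, -83.1, 170.7]
ee_rot: [0.215, 0.067, 0.974, -0.015]
force: [0.8, -0.0, -1.5]
grip_width: 0.243
grip_force: 97.8
t 12.45 pos [638.8 -83.1 170.7] F [ 0.8 -0.  -1.5] w 20.7 gf 97.8
 shift in current tool axes mm [0.6 0.9 6. ] | after turning, in target axes [0.6 0.9 6. ] | turn [ 0.    -0.001  0.002]
TCP in shaft frame [ 3.6 -0.9 51. ] h 6.0
(220, 322, 330, 9) (221, 322, 332, 11) (222, 322, 332, 11) (223, 321, 332, 12) (224, 324, 332, 9) (225, 329, 331, 3) 
0 [[334.2, 218.8], [322.4, 216.9]]
3 [[334.0, 220.3], [322.2, 218.4]]
want tab edge at [[333.4, 220.6], [321.7, 218.6]]
(211, 318, 324, 3) (212, 319, 325, 7) (213, 320, 325, 6) (214, 321, 324, 4) scene want corners [[325.9, 212.8], [321.5, 215.5]]
```

```bash
python3 -m jog '[[0,0,0.002,0,0,0,0.01],[0,0,0.002,0,0,0,0.01]]' 100
python3 -m jog '[[0,0,0.002,0,0,0,0.01],[0,0,0,0,0,0,0.01]]'
python3 -m jog '[[0,0,0.002,0,0,0,0.01],[0,0,0,0,0,0,0.01]]'
python3 m.py
```

```text
time_s: 12.75
eef_pos: [640.4, -83.3, 167.1]
ee_rot: [0.215, 0.067, 0.974, -0.015]
force: [-1.1, 0.7, -1.8]
grip_width: 0.243
grip_force: 98.0
time_s: 12.95
eef_pos: [640.9, -83.3, 166.4]
ee_rot: [0.215, 0.067, 0.974, -0.015]
force: [-9.7, 1.5, 7.2]
grip_width: 0.24
grip_force: 100.0
time_s: 13.15
eef_pos: [641.2, -83.3, 166.3]
ee_rot: [0.215, 0.067, 0.974, -0.015]
force: [-25.3, 3.5, 22.2]
grip_width: 0.237
grip_force: 102.6
t 13.15 pos [641.2 -83.3 166.3] F [-25.3   3.5  22.2] w 20.2 gf 102.6
 shift in current tool axes mm [1.  0.9 1. ] | after turning, in target axes [1.  0.9 1. ] | turn [ 0.    -0.002  0.003]
TCP in shaft frame [ 4.  -0.9 46. ] h 1.0
(218, 323, 325, 3) (219, 322, 332, 11) (220, 322, 332, 11) (221, 322, 332, 11) (222, 322, 332, 11) (223, 327, 332, 5) 
0 [[334.4, 217.8], [322.6, 215.9]]
3 [[334.1, 219.3], [322.4, 217.4]]
want tab edge at [[333.6, 219.8], [321.9, 217.8]]
(212, 319, 325, 2) (213, 319, 326, 5) (214, 320, 326, 7) scene want corners [[326.9, 214.9], [322.4, 217.6]]
```

```bash
python3 -m jog '[[0.001,0,0,0,0,0,0.01],[0,0,0,0,0,0,0.01]]' 100
python3 -m jog '[[0.0005,0,0.001,0,0,0,0.01],[0,0,0,0,0,0,0.01]]'
python3 -c '
from h import *
s,p,r=cur();print((S.T@(p-G)).round(2),(S.T@s["force"]).round(1))'
```

```text
time_s: 13.45
eef_pos: [641.0, -83.4, 166.3]
ee_rot: [0.216, 0.067, 0.974, -0.016]
force: [-19.6, 4.8, 20.1]
grip_width: 0.239
grip_force: 101.8
time_s: 13.65
eef_pos: [641.1, -83.3, 166.2]
ee_rot: [0.217, 0.067, 0.974, -0.016]
force: [-25.8, 3.9, 29.6]
grip_width: 0.239
grip_force: 103.2
[ 3.78 -0.85 45.91] [-11.2   0.3  37.8]
```

```bash
python3 -m jog '[[0,0,-0.003,0,0,0,0.01],[0,0,0,0,0,0,0.01]]' 100
python3 -c '
from h import *
s,p,r=cur();print((S.T@(p-G)).round(2),(S.T@s["force"]).round(1))'
python3 -m jog '[[0,0,-0.001,0,0,0,0.01],[0,0,0,0,0,0,0.01]]'
python3 -c '
from h import *
s,p,r=cur();print((S.T@(p-G)).round(2),(S.T@s["force"]).round(1))'
```

```text
time_s: 13.85
eef_pos: [640.3, -83.3, 166.2]
ee_rot: [0.217, 0.067, 0.974, -0.015]
force: [-5.7, 2.5, 8.6]
grip_width: 0.237
grip_force: 99.2
[ 3.1  -0.99 46.24] [-1.8  1.7 10.4]
time_s: 14.05
eef_pos: [639.7, -83.2, 166.1]
ee_rot: [0.216, 0.067, 0.974, -0.015]
force: [-0.6, 2.2, 2.8]
grip_width: 0.239
grip_force: 98.5
[ 2.5  -0.95 46.38] [0.4 2.1 2.9]
```

```bash
python3 -m jog '[[0,0,-0.001,0,0,0,0.01],[0,0,0,0,0,0,0.01]]' 100
python3 -c '
from h import *
s,p,r=cur();print((S.T@(p-G)).round(2),(S.T@s["force"]).round(1))'
python3 -m jog '[[0,0,-0.001,0,0,0,0.01],[0,0,0,0,0,0,0.01]]'
python3 -c '
from h import *
s,p,r=cur();print((S.T@(p-G)).round(2),(S.T@s["force"]).round(1))'
```

```text
time_s: 14.25
eef_pos: [638.9, -83.1, 166.4]
ee_rot: [0.215, 0.067, 0.974, -0.015]
force: [0.4, 1.5, -2.7]
grip_width: 0.243
grip_force: 98.0
[ 1.9  -0.96 46.96] [-0.9  1.5 -2.5]
time_s: 14.45
eef_pos: [638.3, -83.0, 167.2]
ee_rot: [0.215, 0.067, 0.974, -0.015]
force: [1.0, 0.8, -4.8]
grip_width: 0.24
grip_force: 97.9
[ 1.7  -0.93 47.98] [-1.2  0.9 -4.7]
```

```bash
python3 -m jog '[[0,0,0.003,0,0,0,0.01],[0,0,0.003,0,0,0,0.01],[0,0,0,0,0,0,0.01]]' 100
python3 -c '
from h import *
s,p,r=cur();print((S.T@(p-G)).round(2),(S.T@s["force"]).round(1))'
python3 -m jog '[[-0.0005,0,-0.0025,0,0,0,0.01],[0,0,0,0,0,0,0.01]]'
python3 -c '
from h import *
s,p,r=cur();print((S.T@(p-G)).round(2),(S.T@s["force"]).round(1))'
```

```text
time_s: 14.75
eef_pos: [640.8, -83.4, 166.0]
ee_rot: [0.216, 0.067, 0.974, -0.016]
force: [-25.8, 5.9, 29.5]
grip_width: 0.237
grip_force: 103.3
[ 3.47 -0.92 45.87] [-11.4   2.3  37.9]
time_s: 14.95
eef_pos: [640.7, -83.3, 166.4]
ee_rot: [0.216, 0.067, 0.974, -0.015]
force: [-8.7, 3.2, 11.9]
grip_width: 0.24
grip_force: 99.8
[ 3.55 -0.91 46.23] [-3.2  2.  14.6]
```

```bash
python3 -m jog '[[0,0,0,0,0,0,0.03],[0,0,0,0,0,0,0.05],[0,0,0,0,0,0,0.05]]' 20
python3 -m jog '[[0,0,-0.02,0,0,0,0.05],[0,0,-0.04,0,0,0,0.05],[0,0,-0.04,0,0,0,0.05],[0.03,0,-0.03,0,0,0,0.05],[0.05,0,0,0,0,0,0.05]]'
python3 -m jog '[[0.05,0,0,0,0,0,0.05],[0.05,0,0,0,0,0,0.05],[0,0,0,0,0,0,0.05]]'
python3 - <<'E'
from h import *
s,p,r=cur();print(p.round(1),s['force'].round(1))
for n in('scene','top'):
    h=cv2.cvtColor(snap(n,n+'6'),cv2.COLOR_RGB2HSV);m=cv2.inRange(h,(7,190,70),(19,255,255));m[:150]=0;m[260:]=0;m[:,:290]=0;m[:,360:]=0
    k,l,st,ce=cv2.connectedComponentsWithStats(m)
    for i in range(1,k):
        if st[i,4]>15:
            print(n,st[i].tolist(),ce[i].round(1))
            c=np.argwhere(l==i)[:,::-1].astype(np.float32);print(cv2.boxPoints(cv2.minAreaRect(c)).round(1).tolist())
    for hh in(0,3):
        C=np.array([G+S@np.array([a,b,z+hh]) for a in(-5,5) for b in(-11,11) for z in(20,70)]);q=proj(n,C).astype(np.float32)
        print('pred h',hh,'bbox',q.min(0).round(1),q.max(0).round(1),cv2.boxPoints(cv2.minAreaRect(q)).round(1).tolist())
E
```

```text
time_s: 15.25
eef_pos: [640.7, -83.5, 164.6]
ee_rot: [0.215, 0.067, 0.974, -0.015]
force: [0.5, 0.8, 0.1]
grip_width: 0.583
grip_force: 0.0
time_s: 15.75
eef_pos: [515.4, -66.4, 253.3]
ee_rot: [0.22, 0.067, 0.973, -0.017]
force: [1.0, -0.4, -0.8]
grip_width: 0.586
grip_force: 0.0
time_s: 16.05
eef_pos: [418.3, -50.7, 201.9]
ee_rot: [0.211, 0.068, 0.975, -0.013]
force: [0.3, -0.1, 0.7]
grip_width: 0.588
grip_force: 0.0
[418.3 -50.7 201.9] [ 0.3 -0.1  0.7]
scene [310, 193, 17, 24, 154] [317.8 204.2]
[[309.3999938964844, 193.8000030517578], [315.29998779296875, 191.0], [326.3999938964844, 214.89999389648438], [320.5, 217.60000610351562]]
pred h 0 bbox [308.3 190.2] [327.1 218. ] [[308.1000061035156, 192.39999389648438], [315.0, 189.1999969482422], [327.5, 215.6999969482422], [320.5, 218.89999389648438]]
pred h 3 bbox [307.7 188.9] [326.5 216.7] [[307.5, 191.10000610351562], [314.3999938964844, 187.89999389648438], [326.8999938964844, 214.39999389648438], [320.0, 217.6999969482422]]
top [320, 219, 13, 14, 144] [326.2 225.2]
[[319.29998779296875, 230.39999389648438], [321.3999938964844, 217.6999969482422], [332.8999938964844, 219.60000610351562], [330.79998779296875, 232.3000030517578]]
pred h 0 bbox [318.7 217.7] [333.6 233.2] [[318.70001220703125, 231.10000610351562], [320.8999938964844, 217.5], [333.6000061035156, 219.60000610351562], [331.3999938964844, 233.1999969482422]]
pred h 3 bbox [318.6 218.1] [333.5 233.7] [[318.5, 231.60000610351562], [320.79998779296875, 218.0], [333.5, 220.10000610351562], [331.20001220703125, 233.6999969482422]]
```

Run:
```python
from h import *
a=cv2.imread('pics/top6.png');b=cv2.imread('pics/t2.png')
for im in(b,a):
    m=cv2.inRange(cv2.cvtColor(im,cv2.COLOR_BGR2HSV),(19,90,90),(26,230,255))[198:216,315:345];r=np.argwhere(m);print(len(r),r.min(0)+[198,315],r.max(0)+[198,315],r.mean(0).round(2))
d=cv2.absdiff(cv2.imread('pics/scene6.png'),cv2.imread('pics/s0.png')).max(2)>60
k,l,st,ce=cv2.connectedComponentsWithStats(d.astype(np.uint8))
print([st[i].tolist() for i in range(1,k) if st[i,4]>25])
from rig import finish_job
print(finish_job())
```

```text
214 [202 320] [215 339] [11.74 13.93]
215 [203 320] [215 339] [11.8  13.92]
[[20, 0, 138, 116, 8376], [159, 94, 12, 19, 125], [135, 107, 52, 34, 706], [133, 128, 9, 15, 48], [0, 136, 11, 9, 48], [145, 141, 64, 70, 1280], [0, 144, 36, 21, 460], [0, 172, 42, 52, 994], [310, 192, 34, 42, 546], [327, 301, 13, 32, 326], [0, 357, 64, 36, 1256], [0, 358, 10, 6, 33]]
the job is handed in; nothing more can be done
None
```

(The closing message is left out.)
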